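Clamp the loaded feed head and hold it up on a wedge

TASK

The feed unit's roller is loaded: swing its clamp arm fully down onto it. Then stand the wooden wedge on the green base plate and push it, thin end first, between the two small rests and under the head's nose bar until the nose just lifts off its rests, about 3 mm. Finish while still gripping the wedge and holding it there, touching nothing else, the nose carried by the wedge alone; leave the other things on the bench alone.

Things in the scene. Friction and masses are not known exactly. Their poses are not given: they have to be found in the camera images.
- base_plate: Feed unit's fixed green plate, 360 x 130 x 12 mm, on the bench. Origin at bench level on its centre line; x runs along it from the open front (robot side) to the head's pivot, z up. Spans x -200 to +160, y +-65 mm; bare in front of the nose but for 3 mm screw heads at the corners. Two rests 16 x 14 mm, 8 mm tall, stand on it at x -40, y +-43 mm (72 mm clear between).
- head: Tilting aluminium head with the loaded roller and clamp arm, 88 mm wide (roller 180), 1.1 kg. Origin on its pivot pin, at plate x +130 mm, 45 mm above the bench; axes as the plate's while it lies on its rests. The nose tips up freely and falls back by weight (5 to 7 N at the nose). Its tall block, top 62 mm above the bench, begins 40 mm behind the nose bar.
- nose (a point): Middle of the lowest line of the head's nose bar, a steel round bar 14 mm in diameter, 104 mm long across the plate, at base plate x -40 mm. While it lies on the rests this point is 20 mm above the bench, which is 8 mm above the plate. Its rise above that is the lift.
- clamp (a joint): Angle of the clamp arm, rad: 0 fully down (level) on the roller, growing as the arm swings up; starts 0.6 to 1.1. A stiff hinge (0.22 N m) that stays where it is left.
- clamp_bar (a point): Centre of the black cross bar (handle) at the free end of the clamp arm, 16 mm in diameter, 80 mm long across the unit. It is 98 mm from the clamp's pivot; with the clamp down it is 100 mm above the bench, level with the pivot. The arm is 22 mm wide and 12 mm thick.
- clamp_pivot (a point): Axis of the clamp arm's hinge, at plate x +95 mm, 100 mm above the bench; it runs along the plate's y. With the arm at angle q the cross bar lies 98 cos(q) mm from it towards the plate's -x and 98 sin(q) mm above it.
- wedge: Loose light-wood wedge, 127 x 26 mm, about 0.09 kg, flat on the bench left or right of the feed unit. Origin: centre of its underside; thin end towards its +x. Top slopes evenly from 3 mm thick at the thin end (x +63.5) to 24 mm at x -31.5; behind that an upright grip block 32 long, 26 wide, 44 tall, centred at x -47.5. It is 8 mm thick at x +41, where the nose bar begins to ride up.
- packing_block: Bystander: plain rectangular light-wood block 110 x 26 x 34 mm without slope, on the other side of the feed unit. Origin: centre of its underside.
- wrench: Bystander: steel spanner, 170 mm, lying on the bench.
- spare_roller: Bystander: steel cylinder 28 mm in diameter, 120 mm tall, standing.
- spray_can: Bystander: can 52 mm in diameter, 150 mm tall, standing.
- bobbin: Bystander: empty wooden bobbin, 60 mm in diameter, 54 mm tall, standing.
- clip_bin: Bystander: grey open bin 160 x 120 x 60 mm.
- collar: Bystander: steel ring 44 mm in diameter, 18 mm tall.
- screwdriver: Bystander: screwdriver, 180 mm, lying on the bench.
There are look-alikes about, which are no part of the job. What is shaped like the wedge but turquoise or yellow is not meant.

How it is judged:
By the outcome, as a careful person would: the job done as asked, in the order asked, and still so for the second after the job is handed in, while the arm keeps its last pose, push and grip.
It also fails if it takes over 64 s, if anything falls off the work surface, if the arm or the gripper's body presses on something with over 40 N, if the wrist force passes 120 N, or if a joint passes its speed limit or range.

ROBOT

A 6-joint arm with a two-finger parallel gripper is mounted at the origin on the work surface. World frame = base frame: x ahead of the robot, y to its left, z up, the work surface at z = 0. Lengths are in m, angles in rad, forces in N, time in s.
With the tool pointing down it reaches from about 0.375 to 0.9 m from the base axis. Payload 3.1 kg.
Tool frame: the origin (TCP) lies midway between the tips of the shut fingers; the grasp point (between the pads) lies pinch_z behind it (pinch_z is the distance from the TCP to the grasp point, in m); y points along the fingers, z is the direction in which the jaws open and shut, and the axes are right-handed (so a half turn about y gives the same grasp; the last joint's range is limited). The gripper opens to 87 mm and grips with 3 to 60 N. Pads are 19 mm wide; open, the fingers measure 117 mm over their backs; the gripper's body (75 mm by 190 mm) begins 51 mm behind the grasp point.
Start: joints at [-1.494, 0.527, 1.433, -0, 1.181, -0.178], TCP at [0.158, -0.605, 0.223] pointing down, gripper open.
Joint ranges: [-3.08, 3.08], [-0.75, 2.2], [0.22, 2.44], [-1.43, 4.57], [0, 2.65], [-2.85, 2.85]. Speed limits (rad/s): [2.79, 2.79, 3.14, 3.14, 3.14, 3.14].

INTERFACE

Orientations are given as a unit quaternion [x, y, z, w].
In Python, from rig import get_obs, camera, hand_in, pinch_z gives the robot as it stands. The module is installed in compiled form; this text tells all that it offers.
- The arm moves only by the tool arm_command, never from a script. Its argument "plan" is a list of rows, each a list of 2 entries, a list of its own where there are three numbers: the shift along the world's x, y, z in units of 25 mm (1.0 is 25 mm), then the turn about the world's z in units of 5 degrees (1.0 is 5 degrees). A call has 1 to 5 rows; each row is the pose to reach, as a shift and turn from the pose commanded when the call began; what a row does not reach only later rows make up. A row lasts 1/10 s, in which the tool goes at most 50 mm and 8.59 degrees, less where a joint would pass 70% of its speed; a pose out of reach is approached as far as the arm can. A call with a gripper value outside its range is refused whole. "fingers" is the opening, from -1 (shut) to 1 (fully open), set as the call begins (left out, the last holds). The fingers move at their own pace and stop on an object; "force" is the grip in N (left out, the last holds). Time passes only in rows, so rows that repeat a pose let the fingers close. It gives the time, the measured TCP pose, the force and the opening at its end, in the units of the state.
- get_obs(): the state, without advancing time (a new reading comes with each control period).
- camera(name): name is "side" or "top"; returns a dict with "pixels" (480x640x3 uint8, red, green, blue), "camera_matrix" (3x3 intrinsics, pixels), "distortion" ([k1, k2, p1, p2, k3] as OpenCV has them; the pictures are not rectified), "R" (3x3) and "t" (3): a world point X has camera coordinates R X + t. Camera axes: x right, y down, z forward; pixel columns grow to the right and rows downward; lengths in m; the calibration is good to about 2 mm. A picture is of the moment at which its call begins. There is no depth.
- hand_in(): hands the job in, once; it reports no verdict.
The state is a dict: "time": time; "q": joint angles; "joint_velocities": joint speeds; "joint_torque": joint torques, N m; "position": TCP position; "tool_rot": TCP orientation; "ft_force": force on the tool from outside, world axes, zero at the start; "moment": the same for the moment, N m; "grip_width": finger opening in m.
Only numpy, scipy, OpenCV 4.12 (cv2) and the standard library are available. Lean on these libraries where they do the work, as an engineer would, in place of code of your own. Each camera call takes 0.05 s, during which the arm holds its last target.

## Working session

There is one attempt and no reset: what is moved stays moved. The work goes in short steps, Python scripts to look and compute and a tool call to move; the robot and the scene stay as the last step left them, time stands still between calls to the robot, and variables do not carry over. Pictures are saved under pics/ and viewed, and the job is handed in when it is done.

Besides the shell and the picture viewer there is one more tool, called in YAML: its name, and indented under it one key for each argument. arm_command: Moves the arm, as the interface text tells. Its arguments: {"type":"object","properties":{"plan":{"type":"array"},"fingers":{"type":"number"},"force":{"type":"number"}},"required":["plan"]}

```bash
mkdir -p pics
python3 - <<'E'
from rig import get_obs,camera,pinch_z
import cv2,numpy as np
o=get_obs()
for k,v in o.items(): print(k,np.round(v,4))
print(pinch_z)
for n in("top","side"):
    c=camera(n); cv2.imwrite(f"pics/{n}0.png",c["pixels"][:,:,::-1])
    np.savez(f"{n}0.npz",**c)
    print(n,c["camera_matrix"],c["distortion"],-c["R"].T@c["t"],c["R"])
E
```

```text
time 0.0
q [-1.4945  0.5285  1.4339 -0.      1.1814 -0.1785]
joint_velocities [-0.0017 -0.0012  0.0005 -0.0032 -0.0002 -0.0005]
joint_torque [-1.80000e-03 -4.40039e+01 -1.76593e+01  6.31000e-02  5.81000e-02
 -2.00000e-04]
position [ 0.1575 -0.6041  0.2216]
tool_rot [-0.0898  0.7021 -0.7006  0.0899]
ft_force [0.8512 0.6012 0.0369]
moment [ 0.0255  0.0168 -0.0723]
grip_width 0.0867
0.0187
top [[516.19361263   0.         317.15447189]
 [  0.         516.19361263 237.61783946]
 [  0.           0.           1.        ]] [0.05032931 0.         0.         0.         0.        ] [ 0.28698821 -0.02119348  1.32532312] [[-0.00202242 -0.99991645 -0.01276737]
 [-0.98680089  0.00406294 -0.16188729]
 [ 0.16192564  0.01227145 -0.98672666]]
side [[452.03978897   0.         316.78923124]
 [  0.         452.03978897 232.66282069]
 [  0.           0.           1.        ]] [-0.11387196  0.          0.          0.          0.        ] [ 0.04384884 -0.77916317  0.88446314] [[ 0.86082121 -0.50889861 -0.00300844]
 [-0.34616732 -0.58120139 -0.73645987]
 [ 0.37303489  0.6350017  -0.67647455]]
```

View pics/top0.png

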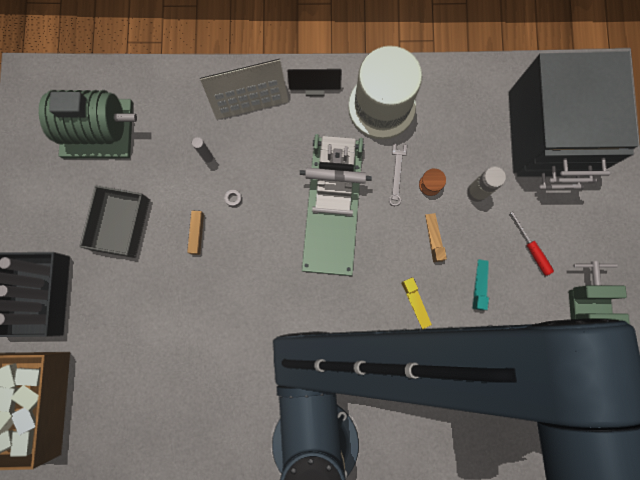

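View pics/side0.png

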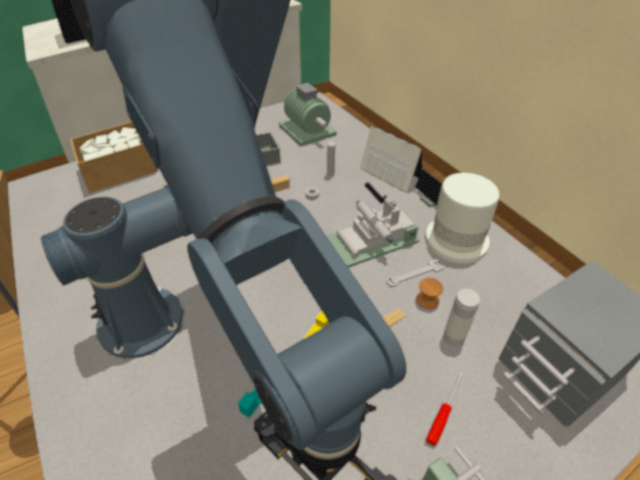

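```bash
cat > h.py <<'E'
import numpy as np,cv2
def ray(c,uv):
    p=cv2.undistortPoints(np.array([[uv]],float),c["camera_matrix"],c["distortion"])[0,0]
    return -c["R"].T@c["t"], c["R"].T@np.array([p[0],p[1],1])
def onz(c,uv,z):
    o,d=ray(c,uv); return o+d*(z-o[2])/d[2]
def proj(c,X):
    r,_=cv2.Rodrigues(np.array(c["R"])); return cv2.projectPoints(np.atleast_2d(np.array(X,float)),r,np.array(c["t"]),c["camera_matrix"],c["distortion"])[0][:,0]
def ld(n): return dict(np.load(n))
E
python3 - <<'E'
from h import *
a=cv2.imread("pics/top0.png"); cv2.imwrite("pics/t0z.png",cv2.resize(a[120:290,290:460],None,fx=3.5,fy=3.5,interpolation=2))
b=cv2.imread("pics/side0.png"); cv2.imwrite("pics/s0z.png",cv2.resize(b[170:350,290:470],None,fx=3.3,fy=3.3,interpolation=2))
E
```

```text
(no output)
```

View pics/t0z.png

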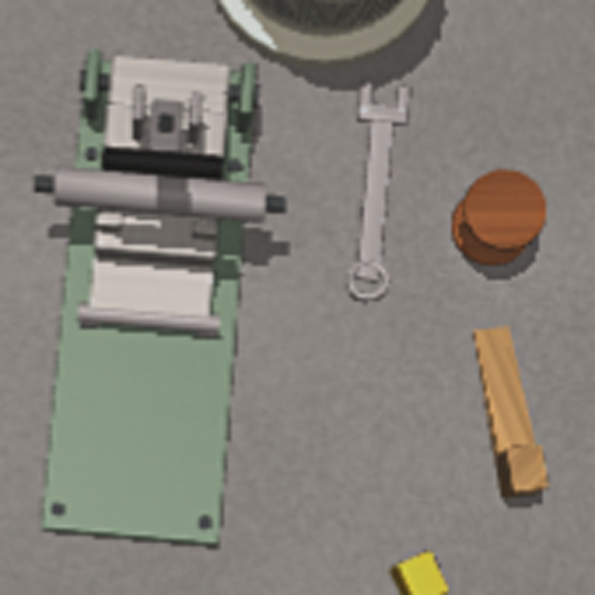

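View pics/s0z.png

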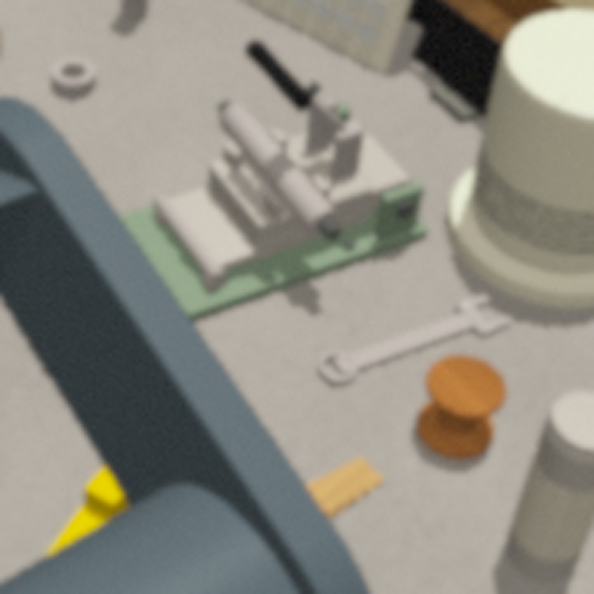

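Run:
```python
from h import *
c=ld("top0.npz"); im=c["pixels"]; hsv=cv2.cvtColor(im,cv2.COLOR_RGB2HSV)
g=cv2.inRange(hsv,(45,40,60),(85,255,255)); m=np.zeros_like(g); m[120:290,290:380]=g[120:290,290:380]
# rows 225..262: left/right edges
L=[];R=[]
for v in range(218,266):
    xs=np.flatnonzero(m[v]); L.append((xs.min()-.5,v)); R.append((xs.max()+.5,v))
F=[]
for u in range(308,348):
    F.append((u,np.flatnonzero(m[:,u]).max()+.5))
def fit(P,z):
    Q=np.array([onz(c,p,z)[:2] for p in P]); l=cv2.fitLine(Q.astype(np.float32),cv2.DIST_HUBER,0,1e-4,1e-4).ravel(); return l[:2]*np.sign(l[0]),l[2:]
for nm,P in(("L",L),("R",R),("F",F)):
    d,p=fit(P,.012); print(nm,d,np.degrees(np.arctan2(d[1],d[0])),p)
def X(a,b):
    A=np.array([a[0],-b[0]]).T; s=np.linalg.solve(A,b[1]-a[1]); return a[1]+s[0]*a[0]
l,r,f=fit(L,.012),fit(R,.012),fit(F,.012)
cl,cr=X(l,f),X(r,f); print(cl,cr,np.linalg.norm(cl-cr))
d=(l[0]+r[0]);d/=np.linalg.norm(d); org=(cl+cr)/2+.2*d; th=np.arctan2(d[1],d[0]); print("plate",org,np.degrees(th), "from front",np.degrees(np.arctan2(cl[0]-cr[0],-(cl[1]-cr[1]))) )
def P(x,y,z): return [org[0]+x*d[0]-y*d[1],org[1]+x*d[1]+y*d[0],z]
# black bar mask
blk=cv2.inRange(hsv,(0,0,0),(180,255,40)); 
k=np.zeros_like(blk);k[155:172,315:360]=blk[155:172,315:360]
ys,xs=np.nonzero(k); print("bar px",xs.mean(),ys.mean(),xs.min(),xs.max(),ys.min(),ys.max())
# intersect with plate y=0 plane
o,dr=ray(c,(xs.mean(),ys.mean())); n=np.array([-d[1],d[0],0])
e=np.array([d[0],d[1],0])
best=[]
for q in np.arange(0,1.4,.1):
    w=P(.095-.098*np.cos(q),0,.1+.098*np.sin(q)); print(round(q,2),proj(c,w)[0].round(1),end=' ')
print()
print(np.round(proj(c,[P(-.04,0,.034),P(-.2,.065,.012),P(-.2,-.065,.012),P(.16,.065,.012)]),1))
# wedge
w=cv2.inRange(hsv,(8,80,80),(22,200,255)); k=np.zeros_like(w);k[205:268,415:455]=w[205:268,415:455]
cs=max(cv2.findContours(k,0,1)[0],key=cv2.contourArea); print(cv2.minAreaRect(cs),cv2.approxPolyDP(cs,2,True)[:,0].tolist())
np.savez("plate.npz",org=org,d=d)
```

```text
Traceback (most recent call last):
ValueError: zero-size array to reduction operation minimum which has no identity
```

Run:
```python
from h import *
a=cv2.imread("pics/top0.png"); cv2.imwrite("pics/wz.png",cv2.resize(a[205:270,415:460],None,fx=9,fy=9,interpolation=2))
cv2.imwrite("pics/bz.png",cv2.resize(a[130:180,300:370],None,fx=9,fy=9,interpolation=2))
```

```text
(no output)
```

View pics/wz.png

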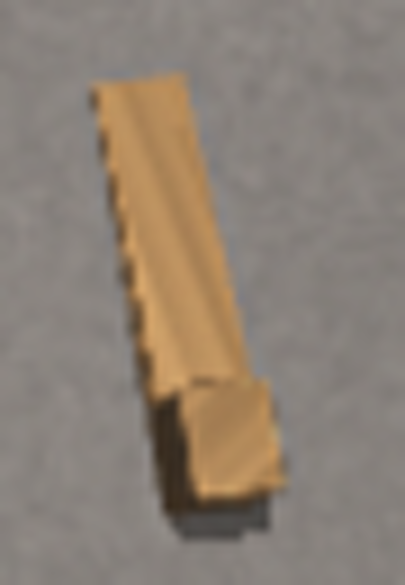

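View pics/bz.png

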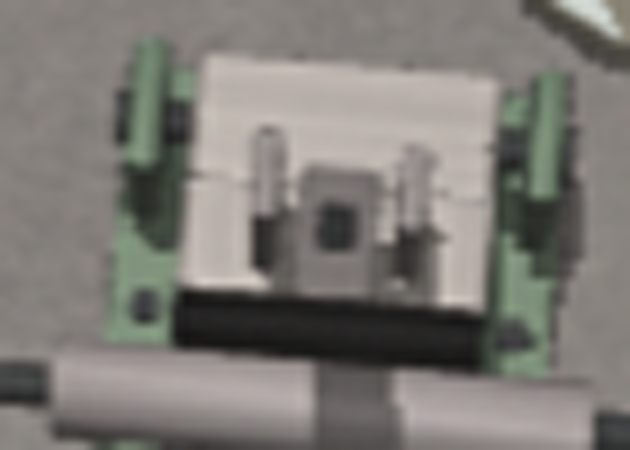

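```bash
cat > m.py <<'E'
from h import *
c=ld("top0.npz"); im=c["pixels"]; hsv=cv2.cvtColor(im,cv2.COLOR_RGB2HSV)
print(hsv[245,330],hsv[230,330],hsv[230,400])
g=cv2.inRange(hsv,(45,int(hsv[245,330][1])//2+10,50),(85,255,255)); m=np.zeros_like(g); m[120:290,295:365]=g[120:290,295:365]
L=[];R=[]
for v in range(218,266):
    xs=np.flatnonzero(m[v]); L.append((xs.min()-.5,v)); R.append((xs.max()+.5,v))
F=[(u,np.flatnonzero(m[:,u]).max()+.5) for u in range(308,348)]
def fit(P,z):
    Q=np.array([onz(c,p,z)[:2] for p in P]); l=cv2.fitLine(Q.astype(np.float32),cv2.DIST_HUBER,0,1e-4,1e-4).ravel(); return l[:2]*np.sign(l[0]),l[2:]
def X(a,b):
    s=np.linalg.solve(np.array([a[0],-b[0]]).T,b[1]-a[1]); return a[1]+s[0]*a[0]
l,r,f=fit(L,.012),fit(R,.012),fit(F,.012)
print([np.degrees(np.arctan2(x[0][1],x[0][0])).round(2) for x in(l,r,f)])
cl,cr=X(l,f),X(r,f); print(cl,cr,"width",np.linalg.norm(cl-cr))
d=l[0]+r[0];d/=np.linalg.norm(d); org=(cl+cr)/2+.2*d
print("plate",org,np.degrees(np.arctan2(d[1],d[0])))
def P(x,y,z): return [org[0]+x*d[0]-y*d[1],org[1]+x*d[1]+y*d[0],z]
for q in np.arange(0,1.4,.1):
    print(round(q,2),proj(c,P(.095-.098*np.cos(q),0,.1+.098*np.sin(q)))[0].round(1),end=' ')
print()
print(np.round(proj(c,[P(-.04,0,.034),P(-.04,.052,.027),P(-.04,-.052,.027),P(.16,.065,.012)]),1))
w=cv2.inRange(hsv,(8,80,40),(22,255,255)); k=np.zeros_like(w);k[205:268,415:455]=w[205:268,415:455]
cs=max(cv2.findContours(k,0,1)[0],key=cv2.contourArea); print(cv2.approxPolyDP(cs,2,True)[:,0].tolist())
np.savez("plate.npz",org=org,d=d)
zp=lambda x,y:(415+x/9-.44,205+y/9-.44)
G=[onz(c,zp(*p),.044)[:2] for p in((185,392),(267,380),(285,487),(200,500))]
print("grip top",np.round(G,4),"centre",np.mean(G,0),[np.linalg.norm(G[i]-G[(i+1)%4]).round(4) for i in range(4)])
T=[onz(c,zp(*p),.003)[:2] for p in((95,83),(184,76))]; tm=np.mean(T,0); print("tip",np.round(T,4),tm,np.linalg.norm(T[0]-T[1]))
v=tm-np.mean(G,0); print("dist (111)",np.linalg.norm(v),"yaw",np.degrees(np.arctan2(v[1],v[0])))
E
python3 m.py
```

```text
[ 55  37 153] [ 53  37 152] [ 15  18 138]
[np.float32(-5.45), np.float32(-5.73), np.float32(84.95)]
[0.41666597 0.03569473] [ 0.40536043 -0.09230368] width 0.12849672
plate [ 0.6100624 -0.0477828] -5.5889874
0.0 [334.1 189.4] 0.1 [334.2 188.2] 0.2 [334.3 186.6] 0.3 [334.5 184.6] 0.4 [334.7 182.2] 0.5 [334.9 179.4] 0.6 [335.2 176.3] 0.7 [335.5 172.9] 0.8 [335.8 169.3] 0.9 [336.2 165.4] 1.0 [336.6 161.3] 1.1 [336.9 157.1] 1.2 [337.3 152.8] 1.3 [337.7 148.4] 
[[332.3 210. ]
 [312.1 208.8]
 [352.4 212.4]
 [314.6 136.3]]
[[425, 214], [433, 261], [443, 260], [446, 257], [435, 214]]
grip top [[ 0.4695 -0.2993]
 [ 0.4728 -0.322 ]
 [ 0.443  -0.3257]
 [ 0.4394 -0.3023]] centre [ 0.45617602 -0.31232124] [np.float64(0.0229), np.float64(0.0301), np.float64(0.0237), np.float64(0.0302)]
tip [[ 0.5657 -0.2859]
 [ 0.5676 -0.3115]] [ 0.56665807 -0.29870852] 0.025686141544874905
dist (111) 0.11131752143588766 yaw 7.02412760320414
```

Top view: plate front edge runs from about (304,270) to (352,274), giving a plate origin of (0.610,-0.048) and yaw -5.6°. The width measures 128.5 mm against 130. The black clamp bar is at about (336,167), so q is about 0.87. The wedge's thin end is at about (430,213) and its grip block at about (441,253): yaw 7°, with 111.3 mm between them against the expected 111. I'll close the fingers and move above the clamp bar.

arm_command:
  plan:
    - [[1.2, 1.4, 0], 0]
    - [[2.4, 2.8, 0], -1]
    - [[3.6, 4.2, 0], -2]
    - [[4.8, 5.6, 0], -3]
    - [[6, 7, 0], -4]
  fingers: -1
  force: 20

```text
time: 0.6
position: [0.3083, -0.428, 0.2222]
tool_rot: [0.035, 0.707, -0.706, -0.035]
ft_force: [0.8, -0.2, -0.7]
grip_width: 0.0548
```

arm_command:
  plan:
    - [[1.2, 1.4, 0], 0]
    - [[2.4, 2.8, 0], 0]
    - [[3.6, 4.2, 0], 0]
    - [[4.8, 5.6, 0], 0]
    - [[6, 7, 0], 0]

```text
time: 1.1
position: [0.4583, -0.253, 0.2223]
tool_rot: [0.033, 0.706, -0.706, -0.034]
ft_force: [-0.0, -1.3, 0.2]
grip_width: 0.0147
```

arm_command:
  plan:
    - [[1.2, 1.4, 0], 0]
    - [[2.4, 2.8, 0], 0]
    - [[3.6, 4.2, 0], 0]
    - [[4.8, 5.6, 0], 0]
    - [[6, 7, 0], 0]

```text
time: 1.6
position: [0.6082, -0.078, 0.2221]
tool_rot: [0.033, 0.706, -0.706, -0.034]
ft_force: [0.5, -1.1, -0.7]
grip_width: -0.0
```

Run:
```python
from h import *
s=ld("side0.npz");t=ld("top0.npz");p=np.load("plate.npz");org,d=p["org"],p["d"]
P=lambda x,y,z:[org[0]+x*d[0]-y*d[1],org[1]+x*d[1]+y*d[0],z]
for q in(.75,.8,.85,.9,.95):
    X=[P(.095-.098*np.cos(q),y,.1+.098*np.sin(q)) for y in(.04,-.04)]; print(q,np.round((proj(s,X)-[290,170])*3.3).tolist(),np.round((proj(t,X)-[300,130])*9).tolist())
```

```text
0.75 [[240.0, 53.0], [291.0, 109.0]] [[167.0, 357.0], [476.0, 384.0]]
0.8 [[244.0, 48.0], [295.0, 105.0]] [[168.0, 340.0], [478.0, 367.0]]
0.85 [[248.0, 44.0], [300.0, 100.0]] [[169.0, 322.0], [480.0, 350.0]]
0.9 [[252.0, 39.0], [304.0, 95.0]] [[170.0, 305.0], [481.0, 332.0]]
0.95 [[257.0, 35.0], [309.0, 91.0]] [[171.0, 286.0], [483.0, 314.0]]
```

arm_command:
  plan:
    - [[1.2, 1, 0], 0]
    - [[1.3, 1.1, 0], 0]

```text
time: 1.8
position: [0.643, -0.0487, 0.222]
tool_rot: [0.033, 0.707, -0.706, -0.031]
ft_force: [-1.3, -0.8, 0.7]
grip_width: 0.0006
```

arm_command:
  plan:
    - [[0, 0, -0.8], 0]
    - [[0, 0, -1.5], 0]
    - [[-0.2, 0, -1.8], 0]
    - [[-0.5, 0.05, -2.1], 0]
    - [[-0.7, 0.07, -2.35], 0]

```text
time: 2.3
position: [0.6197, -0.0504, 0.1635]
tool_rot: [0.032, 0.707, -0.706, -0.035]
ft_force: [-4.3, 1.0, 5.3]
grip_width: 0.0006
```

arm_command:
  plan:
    - [[-0.15, 0, -0.25], 0]
    - [[-0.3, 0.02, -0.5], 0]
    - [[-0.4, 0.03, -0.75], 0]
    - [[-0.5, 0.04, -1.0], 0]
    - [[-0.55, 0.05, -1.2], 0]

```text
time: 2.8
position: [0.6087, -0.0496, 0.1331]
tool_rot: [-0.033, -0.706, 0.706, 0.033]
ft_force: [-0.7, 0.1, 2.6]
grip_width: 0.0004
```

Contact is good at about 2.6 N, close to the expected hinge resistance. Continuing down.

arm_command:
  plan:
    - [[-0.05, 0, -0.2], 0]
    - [[-0.1, 0, -0.4], 0]
    - [[-0.12, 0, -0.6], 0]
    - [[-0.15, 0.01, -0.8], 0]
    - [[-0.15, 0.01, -0.9], 0]

```text
time: 3.3
position: [0.6051, -0.0491, 0.1107]
tool_rot: [-0.033, -0.706, 0.706, 0.033]
ft_force: [-0.9, 0.3, 1.5]
grip_width: 0.0005
```

arm_command:
  plan:
    - [[0, 0, -0.03], 0]
    - [[0, 0, -0.06], 0]
    - [[0, 0, -0.06], 0]

```text
time: 3.6
position: [0.6054, -0.0491, 0.1098]
tool_rot: [0.034, 0.706, -0.706, -0.033]
ft_force: [-0.0, 0.8, 0.0]
grip_width: 0.0004
```

arm_command:
  plan:
    - [[0, 0, -0.04], 0]
    - [[0, 0, -0.08], 0]
    - [[0, 0, -0.08], 0]

```text
time: 3.9
position: [0.6054, -0.049, 0.1082]
tool_rot: [-0.034, -0.706, 0.706, 0.033]
ft_force: [-0.2, 0.4, 2.7]
grip_width: 0.0005
```

arm_command:
  plan:
    - [[0, 0, -0.04], 0]
    - [[0, 0, -0.08], 0]
    - [[0, 0, -0.08], 0]

```text
time: 4.2
position: [0.6055, -0.0491, 0.1079]
tool_rot: [-0.034, -0.706, 0.706, 0.033]
ft_force: [-3.0, 0.8, 13.2]
grip_width: 0.0004
```

arm_command:
  plan:
    - [[0, 0, -0.04], 0]
    - [[0, 0, -0.04], 0]
    - [[0, 0, -0.04], 0]

```text
time: 4.5
position: [0.6055, -0.0491, 0.1077]
tool_rot: [-0.034, -0.706, 0.707, 0.033]
ft_force: [-4.0, 1.3, 15.9]
grip_width: 0.0001
```

arm_command:
  plan:
    - [[0, 0, 0.2], 0]
    - [[0, 0, 1.5], 0]
    - [[0, 0, 3.4], 0]
    - [[-0.8, -1.8, 3.6], 0]
    - [[-1.6, -3.6, 3.6], 0]

```text
time: 5.0
position: [0.5667, -0.1395, 0.1971]
tool_rot: [-0.034, -0.706, 0.707, 0.03]
ft_force: [0.1, -0.1, -1.7]
grip_width: 0.0004
```

arm_command:
  plan:
    - [[-0.9, -1.4, 0], 0]
    - [[-1.8, -2.8, 0], 0.8]
    - [[-2.7, -4.2, -0.3], 1.6]
    - [[-3.6, -5.6, -0.8], 2.4]
    - [[-4.4, -6.85, -1.4], 2.5]
  fingers: 0.35

```text
time: 5.5
position: [0.4543, -0.3123, 0.1597]
tool_rot: [0.044, -0.705, 0.706, -0.045]
ft_force: [1.1, -0.0, -0.0]
grip_width: 0.0323
```

arm_command:
  plan:
    - [[0, 0, 0], 0]
    - [[0, 0, 0], 0]
    - [[0, 0, 0], 0]

```text
time: 5.8
position: [0.4556, -0.3097, 0.1599]
tool_rot: [-0.044, 0.706, -0.706, 0.044]
ft_force: [0.4, -0.6, 0.9]
grip_width: 0.0546
```

Run:
```python
from rig import camera,get_obs
from h import *
o=get_obs();print(o["position"],o["tool_rot"],o["grip_width"])
for n in("top","side"):
    c=camera(n);np.savez(f"{n}1.npz",**c)
    a=c["pixels"][:,:,::-1]; x=(a[110:310,280:480] if n=="top" else a[160:360,290:490]); cv2.imwrite(f"pics/{n}1.png",cv2.resize(x,None,fx=3,fy=3,interpolation=2))
p=np.load("plate.npz");org,d=p["org"],p["d"]
P=lambda x,y,z:[org[0]+x*d[0]-y*d[1],org[1]+x*d[1]+y*d[0],z]
s=c
X=[P(-.003,y,.1) for y in(.04,-.04)]; print("bar expected zoom side",(proj(s,X)-[290,160])*3)
```

```text
[ 0.45558778 -0.30966835  0.15991681] [-0.04377236  0.70580406 -0.70567735  0.04409182] 0.05464318902902096
bar expected zoom side [[188.05674046 144.34474238]
 [231.7432249  197.29854676]]
```

View pics/top1.png

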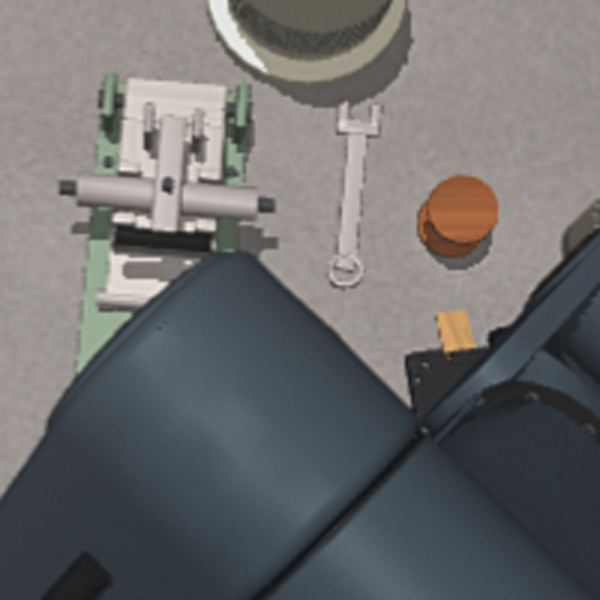

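View pics/side1.png

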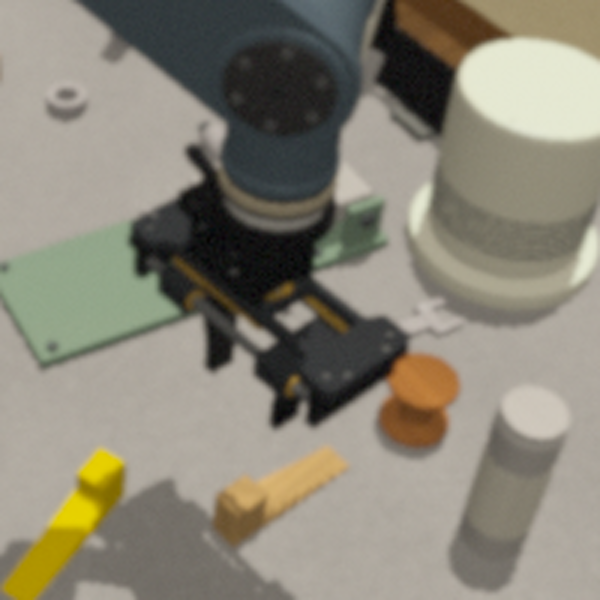

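Run:
```python
from h import *
s=ld("side1.npz")
f=lambda x,y:(290+x/3-.33,160+y/3-.33)
g=onz(s,f(242,494),.044); t=onz(s,f(338,455),.003); print(g,t,np.linalg.norm((t-g)[:2]),np.degrees(np.arctan2(*(t-g)[[1,0]])))
# yellow block top
print(onz(s,f(103,465),.044))
a=cv2.cvtColor(s["pixels"],cv2.COLOR_RGB2BGR)[300:345,355:410]; cv2.imwrite("pics/w1z.png",cv2.resize(a,None,fx=11,fy=11,interpolation=2))
```

```text
[ 0.45537659 -0.31611454  0.044     ] [ 0.56481108 -0.30244507  0.003     ] 0.11028491652300478 7.119944920807958
[ 0.37954641 -0.23898737  0.044     ]
```

View pics/w1z.png

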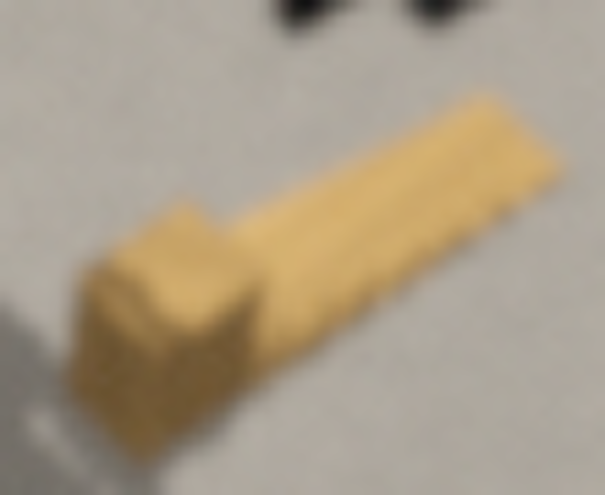

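Top view: the black bar is at (162,237) in the zoomed crop, row 189, which is the predicted row for q=0, so the clamp is down. In the side view the grip top is at (371,325) px, which gives (0.455,-0.316), within 4 mm of the top view. I'll use the mean and descend.

arm_command:
  plan:
    - [[0, -0.16, -1], 0]
    - [[0, -0.16, -2], 0]
    - [[0, -0.16, -3], 0]
    - [[0, -0.16, -4], 0]
    - [[0, -0.16, -4.6], 0]

```text
time: 6.4
position: [0.4555, -0.3127, 0.0435]
tool_rot: [-0.045, 0.706, -0.705, 0.044]
ft_force: [-0.0, -0.4, 0.2]
grip_width: 0.0591
```

arm_command:
  plan:
    - [[0, 0, -0.7], 0]
    - [[0, 0, -1.3], 0]
    - [[0, 0, -1.3], 0]

```text
time: 6.7
position: [0.455, -0.3125, 0.0109]
tool_rot: [-0.045, 0.707, -0.705, 0.044]
ft_force: [-0.3, -0.0, 0.4]
grip_width: 0.0587
```

arm_command:
  plan:
    - [[0, 0, 0], 0]
    - [[0, 0, 0], 0]
    - [[0, 0, 0], 0]
    - [[0, 0, 0], 0]
    - [[0, 0, 0], 0]
  fingers: -1
  force: 35

```text
time: 7.2
position: [0.4552, -0.3145, 0.0128]
tool_rot: [0.044, -0.706, 0.706, -0.044]
ft_force: [-0.2, 0.9, 0.3]
grip_width: 0.0265
```

arm_command:
  plan:
    - [[0, 0, 0.6], 0]
    - [[0, 0, 1.6], 0]
    - [[0, 0, 3.2], 0]
    - [[-0.3, 1.5, 3.2], -0.5]
    - [[-0.6, 3.2, 3.2], -1]

```text
time: 7.7
position: [0.4413, -0.2359, 0.0938]
tool_rot: [0.01, -0.706, 0.708, -0.013]
ft_force: [0.5, 0.7, -1.6]
grip_width: 0.0257
```

arm_command:
  plan:
    - [[-0.1, 1.8, 0], -0.4]
    - [[-0.2, 3.6, 0], -0.8]
    - [[-0.3, 5.4, 0], -1.2]
    - [[-0.3, 7.2, 0], -1.5]
    - [[-0.3, 8.16, 0], -1.5]

```text
time: 8.2
position: [0.4308, -0.0272, 0.0924]
tool_rot: [0.032, 0.707, -0.706, -0.034]
ft_force: [0.3, 0.4, -1.5]
grip_width: 0.0257
```

arm_command:
  plan:
    - [[0, 0, -0.8], 0]
    - [[0, 0, -1.6], 0]
    - [[0, 0, -2], 0]
    - [[0, 0, -2], 0]

```text
time: 8.6
position: [0.4318, -0.0301, 0.0413]
tool_rot: [0.032, 0.707, -0.706, -0.034]
ft_force: [-0.2, 0.7, -1.0]
grip_width: 0.026
```

Run:
```python
from rig import camera,get_obs
from h import *
o=get_obs();print(o["position"],o["tool_rot"],o["grip_width"],o["ft_force"])
for n in("top","side"):
    c=camera(n);np.savez(f"{n}2.npz",**c)
    a=c["pixels"][:,:,::-1]; x=(a[150:300,270:420] if n=="top" else a[180:330,240:440]); cv2.imwrite(f"pics/{n}2.png",cv2.resize(x,None,fx=4,fy=4,interpolation=2))
```

```text
[ 0.43176101 -0.03014625  0.04134101] [ 0.03246426  0.70660452 -0.70602543 -0.03441244] 0.02600618893730381 [-0.1650433   0.66974193 -0.97940025]
```

View pics/top2.png

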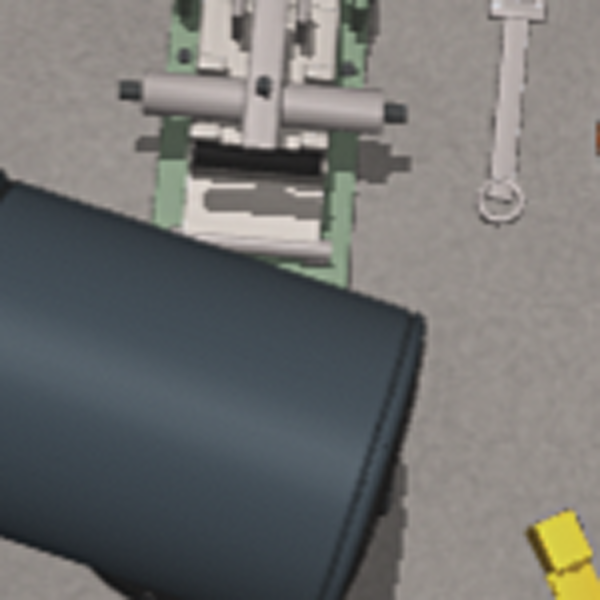

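View pics/side2.png

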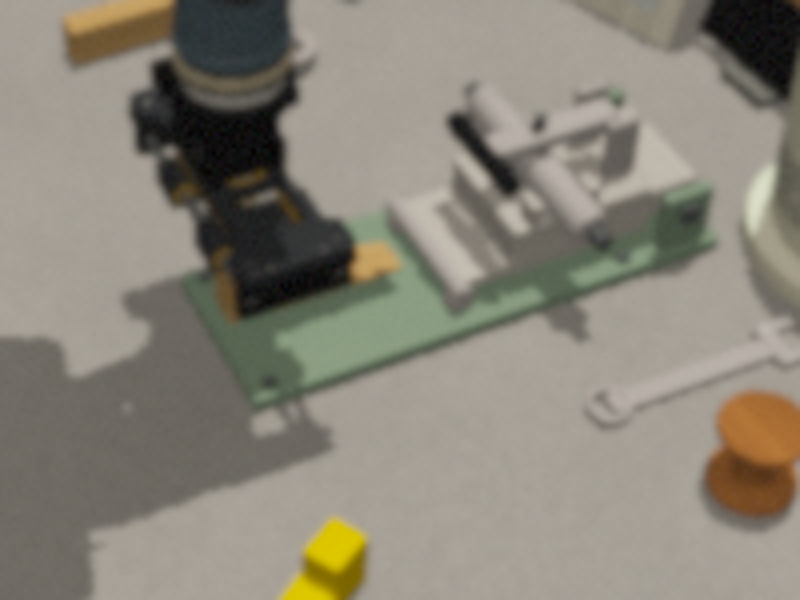

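Run:
```python
from h import *
s=ld("side2.npz");p=np.load("plate.npz");org,d=p["org"],p["d"]
n=np.array([-d[1],d[0]])
f=lambda x,y:(240+x/4-.375,180+y/4-.375)
def pl(X): v=X[:2]-org; return v@d,v@n
for nm,uv,z in(("tip",(392,256),.033),("plate front L",(187,284),.012),("plate front R",(258,402),.012),("noseR end",(462,300),.024),("tcp",None,0)):
    if uv: X=onz(s,f(*uv),z)
    else: X=np.array([.4318,-.0301,0])
    print(nm,X.round(4),np.round(pl(X),4))
a=cv2.cvtColor(s["pixels"],cv2.COLOR_RGB2BGR)[225:265,315:365]; cv2.imwrite("pics/z2.png",cv2.resize(a,None,fx=12,fy=12,interpolation=2))
```

```text
tip [ 0.5396 -0.0467  0.033 ] [-0.0703 -0.0058]
plate front L [0.4164 0.0198 0.012 ] [-0.1993  0.0485]
plate front R [ 0.4055 -0.0984  0.012 ] [-0.1986 -0.0703]
noseR end [ 0.5622 -0.0987  0.024 ] [-0.0426 -0.0553]
tcp [ 0.4318 -0.0301  0.    ] [-0.1791  0.0002]
```

View pics/z2.png

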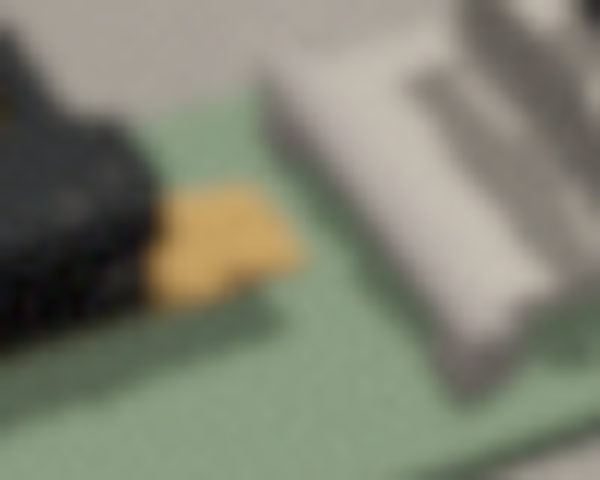

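The side view shows the wedge tip at about (338,243) px. That puts it level and centred within about 1 mm, relative to the plate edges in the same view. I'll lower it onto the plate.

arm_command:
  plan:
    - [[0, 0, -0.3], 0]
    - [[0, 0, -0.6], 0]
    - [[0, 0, -0.64], 0]
    - [[0, 0, -0.64], 0]

```text
time: 9.1
position: [0.4323, -0.0303, 0.026]
tool_rot: [0.033, 0.706, -0.706, -0.034]
ft_force: [0.8, -0.7, -1.4]
grip_width: 0.0259
```

arm_command:
  plan:
    - [[0, 0, -0.04], 0]
    - [[0, 0, -0.04], 0]

```text
time: 9.3
position: [0.4326, -0.0303, 0.0253]
tool_rot: [-0.033, -0.706, 0.706, 0.033]
ft_force: [-0.2, -0.3, -2.1]
grip_width: 0.0259
```

arm_command:
  plan:
    - [[0, 0, -0.04], 0]
    - [[0, 0, -0.04], 0]

```text
time: 9.5
position: [0.4327, -0.0303, 0.0248]
tool_rot: [-0.034, -0.706, 0.706, 0.033]
ft_force: [-0.6, 0.2, 3.6]
grip_width: 0.0257
```

arm_command:
  plan:
    - [[0.4, -0.04, 0], 0]
    - [[0.8, -0.08, 0], 0]
    - [[1.2, -0.12, 0], 0]
    - [[1.6, -0.16, 0], 0]
    - [[1.6, -0.16, 0], 0]

```text
time: 10.0
position: [0.4736, -0.0344, 0.0248]
tool_rot: [-0.034, -0.706, 0.706, 0.033]
ft_force: [1.7, 0.5, 5.1]
grip_width: 0.0255
```

```bash
cat > look.py <<'E'
import sys
from rig import camera,get_obs
from h import *
o=get_obs();print(o["time"],o["position"].round(4) if hasattr(o["position"],"round") else o["position"],np.round(o["ft_force"],1),o["grip_width"])
p=np.load("plate.npz");org,d=p["org"],p["d"]
v=np.array(o["position"])[:2]-org; print("tcp plate",v@d,v@np.array([-d[1],d[0]]))
k=sys.argv[1]
c=camera("side");np.savez(f"side{k}.npz",**c)
a=c["pixels"][:,:,::-1][215:275,300:380]; cv2.imwrite(f"pics/side{k}.png",cv2.resize(a,None,fx=9,fy=9,interpolation=2))
E
python3 look.py 3
```

```text
10.0 [ 0.4736 -0.0344  0.0248] [1.7 0.5 5.1] 0.025519557564833296
tcp plate -0.13712699591341804 1.9340820805561067e-05
```

View pics/side3.png

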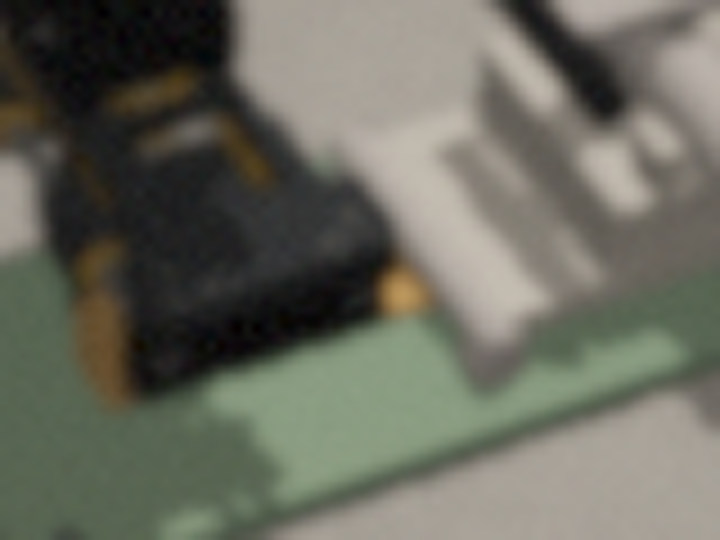

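arm_command:
  plan:
    - [[0.08, -0.01, 0], 0]
    - [[0.16, -0.02, 0], 0]
    - [[0.16, -0.02, 0], 0]

```text
time: 10.35
position: [0.4736, -0.0344, 0.0248]
tool_rot: [0.031, 0.707, -0.706, -0.035]
ft_force: [-5.8, -2.0, 10.4]
grip_width: 0.0257
```

arm_command:
  plan:
    - [[0.08, -0.01, 0], 0]
    - [[0.08, -0.01, 0], 0]

```text
time: 10.55
position: [0.4744, -0.0342, 0.0248]
tool_rot: [0.03, 0.707, -0.706, -0.036]
ft_force: [-7.9, -1.3, 11.3]
grip_width: 0.026
```

arm_command:
  plan:
    - [[0.08, -0.01, 0], 0]
    - [[0.08, -0.01, 0], 0]

```text
time: 10.75
position: [0.476, -0.0341, 0.0248]
tool_rot: [0.03, 0.707, -0.706, -0.036]
ft_force: [-8.4, -0.7, 13.0]
grip_width: 0.0258
```

arm_command:
  plan:
    - [[0.08, -0.01, 0], 0]
    - [[0.08, -0.01, 0], 0]

```text
time: 10.95
position: [0.4778, -0.0343, 0.0248]
tool_rot: [0.03, 0.707, -0.706, -0.036]
ft_force: [-7.5, 1.0, 12.9]
grip_width: 0.0257
```

arm_command:
  plan:
    - [[0.08, -0.01, 0], 0]
    - [[0.08, -0.01, 0], 0]

```text
time: 11.15
position: [0.4797, -0.0344, 0.0248]
tool_rot: [0.03, 0.707, -0.706, -0.036]
ft_force: [-8.5, 1.3, 12.2]
grip_width: 0.0256
```

```bash
python3 look.py 4
cat > lift.py <<'E'
import sys
from h import *
a=ld("side2.npz");b=ld(f"side{sys.argv[1]}.npz")
g=lambda c:cv2.cvtColor(c["pixels"],cv2.COLOR_RGB2GRAY).astype(np.float32)
A,B=g(a),g(b)
p=np.load("plate.npz");org,d=p["org"],p["d"]
P=lambda x,y,z:[org[0]+x*d[0]-y*d[1],org[1]+x*d[1]+y*d[0],z]
for nm,x,y,z,h in(("noseR",-.04,-.05,.027,7),("rollerR",.04,-.085,.08,8),("barR",-.003,-.03,.1,8),("bracket(fixed)",.13,-.06,.045,9),("spanner(fixed)",None,0,0,10)):
    if x is None: u,v=395,278
    else:
        u,v=proj(a,P(x,y,z))[0]; du=proj(a,P(x,y,z+.003))[0]-(u,v)
        l=.003 
    u,v=int(round(u)),int(round(v))
    w=cv2.createHanningWindow((2*h,2*h),cv2.CV_32F)
    s,r=cv2.phaseCorrelate(A[v-h:v+h,u-h:u+h].copy(),B[v-h:v+h,u-h:u+h].copy(),w)
    T=A[v-h+3:v+h-3,u-h+3:u+h-3]; 
    # ECC translation
    M=np.eye(2,3,dtype=np.float32)
    try: cc,M=cv2.findTransformECC(A[v-h:v+h,u-h:u+h].copy(),B[v-h-0:v+h,u-h:u+h].copy(),M,cv2.MOTION_TRANSLATION,(3,200,1e-5),None,3)
    except cv2.error as e: cc=-1
    print(nm,(u,v),"phase",np.round(s,2),"ecc",M[:,2].round(2),round(cc,3),"3mm at here=",np.round(du,2))
E
python3 lift.py 4; python3 lift.py 3
```

```text
11.15 [ 0.4797 -0.0344  0.0248] [-8.5  1.3 12.2] 0.025621196832350347
tcp plate -0.13099878348901953 0.0006030197590521732
noseR (355, 252) phase [0.35 0.7 ] ecc [-0.03  0.02] 1.0 3mm at here= [ 0.06 -0.79]
rollerR (390, 237) phase [-0.29 -0.12] ecc [-0.02  0.01] 1.0 3mm at here= [ 0.12 -0.84]
barR (365, 223) phase [-0.01  0.04] ecc [0.02 0.01] 0.999 3mm at here= [ 0.08 -0.86]
bracket(fixed) (411, 231) phase [ 0.04 -0.2 ] ecc [ 0.01 -0.01] 1.0 3mm at here= [ 0.15 -0.8 ]
spanner(fixed) (395, 278) phase [-0.07 -0.1 ] ecc [0.03 0.06] 0.976 3mm at here= [ 0.15 -0.8 ]
noseR (355, 252) phase [0.48 0.35] ecc [-0.01  0.01] 1.0 3mm at here= [ 0.06 -0.79]
rollerR (390, 237) phase [-0.03 -0.06] ecc [-0.01  0.01] 1.0 3mm at here= [ 0.12 -0.84]
barR (365, 223) phase [0.21 0.2 ] ecc [ 0.03 -0.  ] 1.0 3mm at here= [ 0.08 -0.86]
bracket(fixed) (411, 231) phase [0.14 0.13] ecc [ 0.02 -0.01] 1.0 3mm at here= [ 0.15 -0.8 ]
spanner(fixed) (395, 278) phase [-0.04  0.02] ecc [-0.    0.08] 0.973 3mm at here= [ 0.15 -0.8 ]
```

View pics/side4.png

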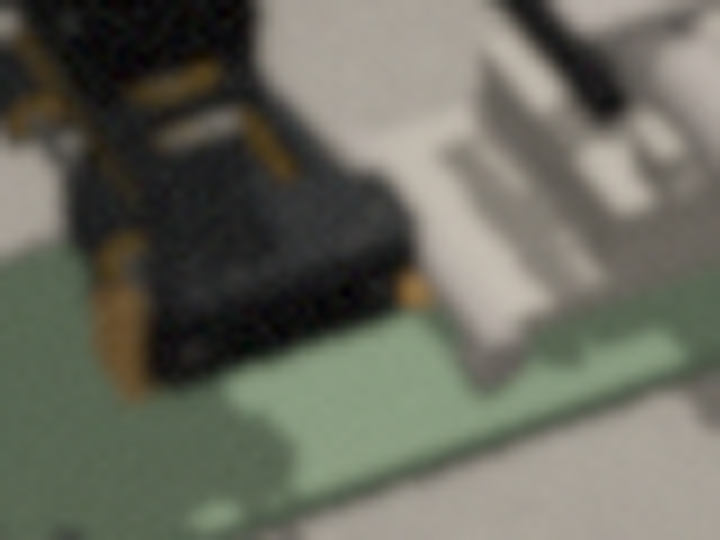

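arm_command:
  plan:
    - [[0, 0, 0.03], 0]
    - [[0, 0, 0.03], 0]
    - [[0, 0, 0.03], 0]

```text
time: 11.5
position: [0.481, -0.0348, 0.0248]
tool_rot: [0.031, 0.707, -0.706, -0.036]
ft_force: [-6.5, 1.5, 6.1]
grip_width: 0.0261
```

Run:
```python
from rig import get_obs
import numpy as np
o=get_obs();print(np.round(o["position"],4),np.round(o["ft_force"],1),np.round(o["moment"],2),np.round(o["tool_rot"],4))
```

```text
[ 0.481  -0.0348  0.0248] [-6.5  1.5  6.1] [ 0.13  0.86 -0.01] [ 0.0306  0.7069 -0.7058 -0.0356]
```

arm_command:
  plan:
    - [[0.04, 0, 0.02], 0]
    - [[0.08, -0.01, 0.02], 0]
    - [[0.08, -0.01, 0.02], 0]

```text
time: 11.8
position: [0.4811, -0.0346, 0.0248]
tool_rot: [0.029, 0.707, -0.705, -0.037]
ft_force: [-9.0, 0.2, 4.3]
grip_width: 0.0259
```

arm_command:
  plan:
    - [[0.08, -0.01, 0], 0]
    - [[0.08, -0.01, 0], 0]

```text
time: 12.0
position: [0.4813, -0.0345, 0.0248]
tool_rot: [0.028, 0.707, -0.705, -0.038]
ft_force: [-10.9, -0.8, 5.8]
grip_width: 0.0257
```

arm_command:
  plan:
    - [[0.08, -0.01, 0], 0]
    - [[0.08, -0.01, 0], 0]

```text
time: 12.2
position: [0.4816, -0.0344, 0.0248]
tool_rot: [0.026, 0.708, -0.705, -0.039]
ft_force: [-13.6, -0.5, 8.6]
grip_width: 0.0256
```

```bash
python3 look.py 5; python3 lift.py 5
```

```text
12.2 [ 0.4816 -0.0344  0.0248] [-13.6  -0.5   8.6] 0.025644860187423422
tcp plate -0.1291101210393517 0.0008397375700030945
noseR (355, 252) phase [0.51 0.38] ecc [ 0.   -0.03] 1.0 3mm at here= [ 0.06 -0.79]
rollerR (390, 237) phase [-0.05  0.22] ecc [-0.   -0.03] 1.0 3mm at here= [ 0.12 -0.84]
barR (365, 223) phase [-0.01  0.13] ecc [ 0.01 -0.01] 1.0 3mm at here= [ 0.08 -0.86]
bracket(fixed) (411, 231) phase [ 0.11 -0.13] ecc [ 0.02 -0.02] 1.0 3mm at here= [ 0.15 -0.8 ]
spanner(fixed) (395, 278) phase [-0.09 -0.02] ecc [-0.03  0.01] 0.999 3mm at here= [ 0.15 -0.8 ]
```

arm_command:
  plan:
    - [[0.08, -0.01, 0], 0]
    - [[0.08, -0.01, 0], 0]

```text
time: 12.45
position: [0.4822, -0.0342, 0.0247]
tool_rot: [0.025, 0.708, -0.705, -0.04]
ft_force: [-15.3, -1.1, 11.8]
grip_width: 0.0253
```

arm_command:
  plan:
    - [[0.08, -0.01, 0], 0]
    - [[0.08, -0.01, 0], 0]

```text
time: 12.65
position: [0.4833, -0.0341, 0.0247]
tool_rot: [0.025, 0.708, -0.705, -0.041]
ft_force: [-16.5, -0.2, 12.1]
grip_width: 0.0261
```

arm_command:
  plan:
    - [[0.08, -0.01, 0], 0]
    - [[0.08, -0.01, 0], 0]

```text
time: 12.85
position: [0.4848, -0.0341, 0.0247]
tool_rot: [0.024, 0.708, -0.704, -0.041]
ft_force: [-17.2, 1.0, 13.1]
grip_width: 0.0256
```

```bash
python3 look.py 6; python3 lift.py 6
```

```text
12.85 [ 0.4848 -0.0341  0.0247] [-17.2   1.   13.1] 0.025565246415658195
tcp plate -0.12598131282477626 0.001376580575546303
noseR (355, 252) phase [0.56 0.3 ] ecc [-0.03 -0.07] 0.987 3mm at here= [ 0.06 -0.79]
rollerR (390, 237) phase [ 0.16 -0.07] ecc [-0.04  0.06] 0.966 3mm at here= [ 0.12 -0.84]
barR (365, 223) phase [-0.23 -0.36] ecc [ 0.21 -0.17] 0.978 3mm at here= [ 0.08 -0.86]
bracket(fixed) (411, 231) phase [-0.04  0.1 ] ecc [ 0.03 -0.02] 1.0 3mm at here= [ 0.15 -0.8 ]
spanner(fixed) (395, 278) phase [-0.01 -0.18] ecc [-0.03  0.07] 0.954 3mm at here= [ 0.15 -0.8 ]
```

View pics/side6.png

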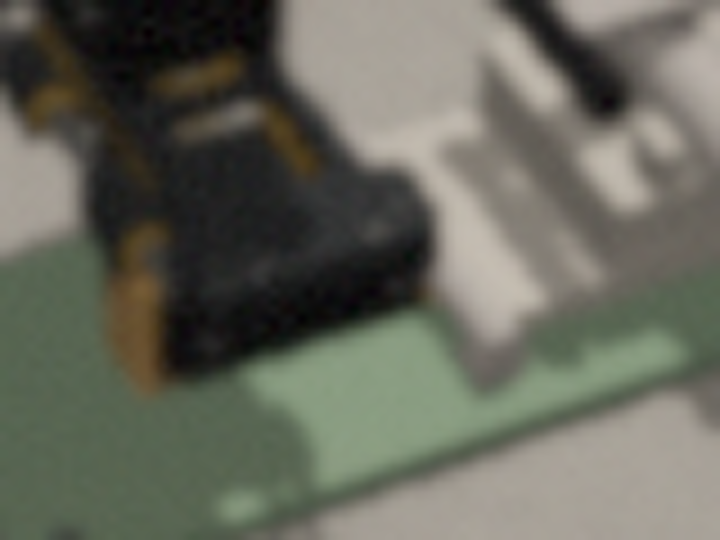

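arm_command:
  plan:
    - [[0, 0, 0.04], 0]
    - [[0.04, 0, 0.04], 0]
    - [[0.08, -0.01, 0.04], 0]
    - [[0.08, -0.01, 0.04], 0]

```text
time: 13.3
position: [0.4915, -0.0355, 0.0247]
tool_rot: [0.028, 0.708, -0.705, -0.038]
ft_force: [-9.2, 0.5, -2.0]
grip_width: 0.0256
```

arm_command:
  plan:
    - [[0.08, -0.01, 0], 0]
    - [[0.08, -0.01, 0], 0]

```text
time: 13.5
position: [0.4932, -0.0357, 0.0247]
tool_rot: [0.027, 0.708, -0.705, -0.039]
ft_force: [-8.9, 0.5, -1.2]
grip_width: 0.0259
```

```bash
python3 look.py 7; python3 lift.py 7
```

```text
13.5 [ 0.4932 -0.0357  0.0247] [-8.9  0.5 -1.2] 0.02591602743241915
tcp plate -0.11745774916042175 0.0006923101779950436
noseR (355, 252) phase [0.38 0.18] ecc [ 0.53 -0.58] 0.716 3mm at here= [ 0.06 -0.79]
rollerR (390, 237) phase [-0.22 -0.44] ecc [ 0.09 -0.2 ] 0.976 3mm at here= [ 0.12 -0.84]
barR (365, 223) phase [-0.02 -0.18] ecc [ 0.34 -0.65] 0.968 3mm at here= [ 0.08 -0.86]
bracket(fixed) (411, 231) phase [0.06 0.08] ecc [ 0.02 -0.02] 1.0 3mm at here= [ 0.15 -0.8 ]
spanner(fixed) (395, 278) phase [ 0.01 -0.05] ecc [-0.02  0.02] 0.999 3mm at here= [ 0.15 -0.8 ]
```

```bash
cat > model.py <<'E'
from h import *
a=ld("side2.npz");p=np.load("plate.npz");org,d=p["org"],p["d"]
P=lambda x,y,z:[org[0]+x*d[0]-y*d[1],org[1]+x*d[1]+y*d[0],z]
def rot(x,z,L):
    t=L/.17; dx,dz=x-.13,z-.045
    return .13+dx*np.cos(t)+dz*np.sin(t), .045-dx*np.sin(t)+dz*np.cos(t)
for nm,x,y,z in(("nose",-.04,-.05,.027),("roller",.04,-.085,.08),("bar",-.003,-.03,.1),("hinge",.095,-.01,.1)):
    q0=proj(a,P(x,y,z))[0]
    print(nm,[(L,np.round(proj(a,P(rot(x,z,L/1e3)[0],y,rot(x,z,L/1e3)[1]))[0]-q0,2).tolist()) for L in(1,2,3,4)])
E
python3 model.py
python3 - <<'E'
from h import *
for k in "27":
    a=cv2.cvtColor(ld(f"side{k}.npz")["pixels"],cv2.COLOR_RGB2BGR)[210:270,325:405]; cv2.imwrite(f"pics/c{k}.png",cv2.resize(a,None,fx=9,fy=9,interpolation=2))
E
```

```text
nose [(1, [-0.01, -0.25]), (2, [-0.02, -0.51]), (3, [-0.03, -0.76]), (4, [-0.04, -1.02])]
roller [(1, [0.09, -0.17]), (2, [0.18, -0.34]), (3, [0.27, -0.51]), (4, [0.36, -0.69])]
bar [(1, [0.13, -0.26]), (2, [0.26, -0.52]), (3, [0.39, -0.77]), (4, [0.52, -1.03])]
hinge [(1, [0.11, -0.09]), (2, [0.22, -0.18]), (3, [0.33, -0.27]), (4, [0.44, -0.36])]
```

View pics/c2.png

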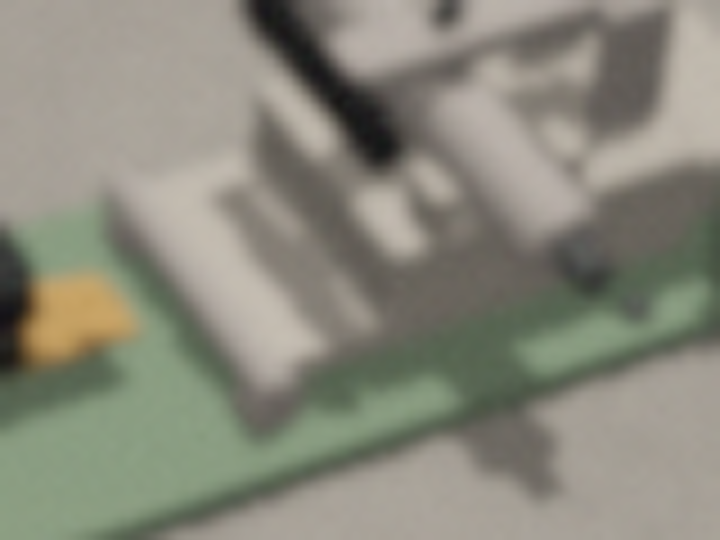

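View pics/c7.png

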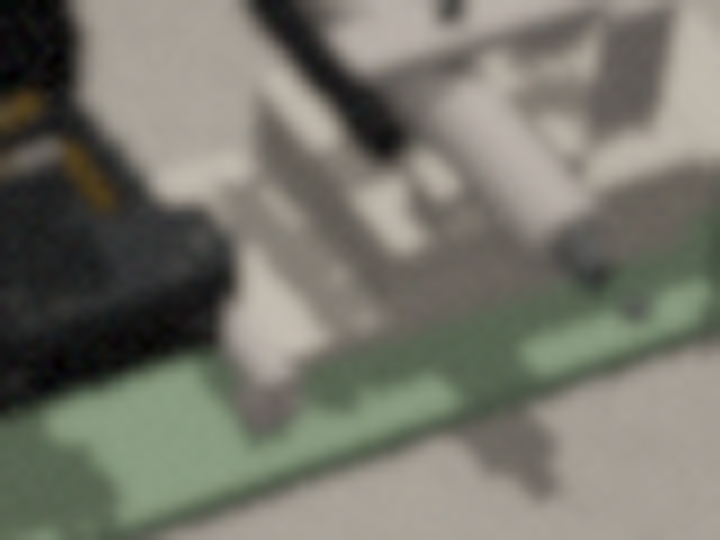

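arm_command:
  plan:
    - [[0.08, -0.01, 0], 0]
    - [[0.08, -0.01, 0], 0]
    - [[0.08, -0.01, 0], 0]

```text
time: 13.85
position: [0.4953, -0.0359, 0.0247]
tool_rot: [0.027, 0.708, -0.705, -0.039]
ft_force: [-8.4, 1.1, -1.4]
grip_width: 0.0256
```

```bash
python3 look.py 8; python3 lift.py 8
python3 - <<'E'
from rig import get_obs,camera
import numpy as np,cv2
o=get_obs();print(np.round(o["moment"],2),np.round(o["tool_rot"],4))
c=camera("top");np.savez("top8.npz",**c);cv2.imwrite("pics/top8.png",cv2.resize(c["pixels"][120:300,260:460,::-1],None,fx=3,fy=3))
E
```

```text
13.85 [ 0.4953 -0.0359  0.0247] [-8.4  1.1 -1.4] 0.025587453086197014
tcp plate -0.1154137216786729 0.0006420643351516443
noseR (355, 252) phase [0.45 0.12] ecc [ 0.71 -0.57] 0.911 3mm at here= [ 0.06 -0.79]
rollerR (390, 237) phase [-0.18 -0.53] ecc [ 0.07 -0.19] 0.954 3mm at here= [ 0.12 -0.84]
barR (365, 223) phase [1.02 0.32] ecc [ 0.46 -0.78] 0.929 3mm at here= [ 0.08 -0.86]
bracket(fixed) (411, 231) phase [-0.26  0.03] ecc [ 0.01 -0.01] 0.999 3mm at here= [ 0.15 -0.8 ]
spanner(fixed) (395, 278) phase [-0.25 -0.03] ecc [-0.    0.02] 0.999 3mm at here= [ 0.15 -0.8 ]
[0.23 1.61 0.06] [ 0.0275  0.7076 -0.705  -0.0386]
```

View pics/side8.png

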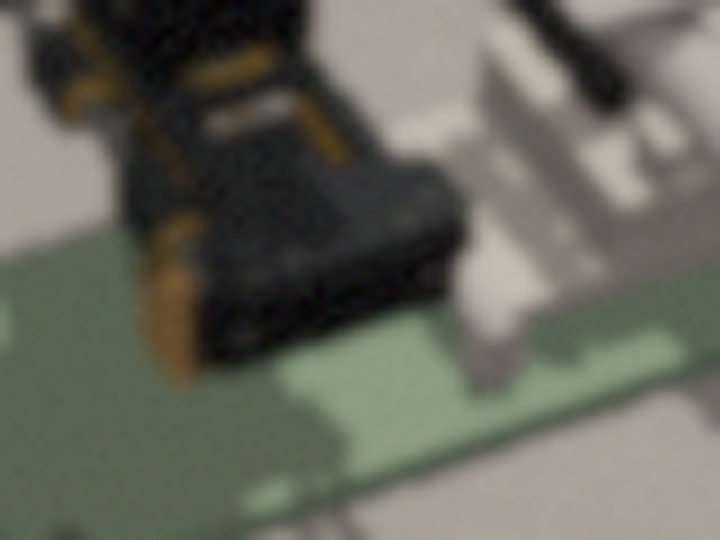

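View pics/top8.png

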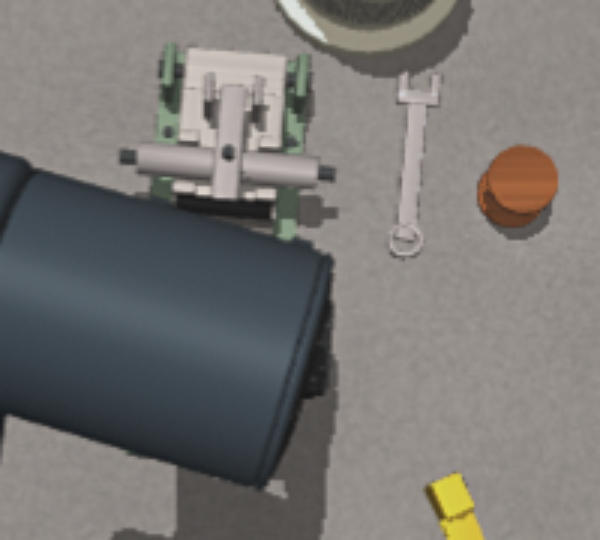

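Geometry gives 3.0 mm of lift, and the bar's image shift of (0.46,-0.78) px implies 3.0–3.5 mm. I'll ease the push slightly and check that it stays put.

arm_command:
  plan:
    - [[-0.05, 0, 0], 0]
    - [[-0.05, 0, 0], 0]
    - [[-0.05, 0, 0], 0]
    - [[-0.05, 0, 0], 0]
    - [[-0.05, 0, 0], 0]

```text
time: 14.45
position: [0.4953, -0.0361, 0.0247]
tool_rot: [0.028, 0.707, -0.705, -0.038]
ft_force: [-5.7, 2.0, -3.0]
grip_width: 0.026
```

arm_command:
  plan:
    - [[0, 0, 0], 0]
    - [[0, 0, 0], 0]
    - [[0, 0, 0], 0]
    - [[0, 0, 0], 0]
    - [[0, 0, 0], 0]

```text
time: 14.95
position: [0.4952, -0.0361, 0.0247]
tool_rot: [0.028, 0.707, -0.705, -0.038]
ft_force: [-6.9, 1.2, -3.2]
grip_width: 0.026
```

```bash
python3 look.py 9; python3 lift.py 9
```

```text
14.95 [ 0.4952 -0.0361  0.0247] [-6.9  1.2 -3.2] 0.02596748317233743
tcp plate -0.11540932742790388 0.0004707586372093915
noseR (355, 252) phase [0.48 0.09] ecc [ 0.69 -0.56] 0.912 3mm at here= [ 0.06 -0.79]
rollerR (390, 237) phase [ 0.3  -0.29] ecc [ 0.1  -0.21] 0.967 3mm at here= [ 0.12 -0.84]
barR (365, 223) phase [ 0.21 -0.39] ecc [ 0.48 -0.75] 0.929 3mm at here= [ 0.08 -0.86]
bracket(fixed) (411, 231) phase [ 0.07 -0.13] ecc [ 0.02 -0.03] 1.0 3mm at here= [ 0.15 -0.8 ]
spanner(fixed) (395, 278) phase [0.09 0.04] ecc [-0.    0.02] 0.993 3mm at here= [ 0.15 -0.8 ]
```

arm_command:
  plan:
    - [[0, 0, -0.02], 0]
    - [[0, 0, -0.02], 0]
    - [[0, 0, -0.02], 0]
    - [[0, 0, -0.02], 0]

```text
time: 15.4
position: [0.4952, -0.0361, 0.0247]
tool_rot: [0.028, 0.707, -0.705, -0.038]
ft_force: [-7.0, 1.5, -0.5]
grip_width: 0.0256
```

```bash
python3 look.py 10; python3 lift.py 10|sed -n 3p; python3 -c "
from rig import hand_in;print(hand_in())"
```

```text
15.4 [ 0.4952 -0.0361  0.0247] [-7.   1.5 -0.5] 0.02563535257360633
tcp plate -0.11541006192264204 0.0004779537403450714
barR (365, 223) phase [0.55 0.29] ecc [ 0.47 -0.78] 0.928 3mm at here= [ 0.08 -0.86]
the job is handed in; nothing more can be done
None
```

The clamp arm is fully down on the roller, and the wedge is under the nose bar holding it up by about 3 mm. The arm was still gripping the wedge, with the jaws 26 mm apart, when I handed the job in at about 15.5 s.

- **Clamp:** I pushed the cross bar down until it hit its stop at about 16 N. The fingertip was then at z = 0.108 m, the expected top of the bar, and the picture shows the bar in the row predicted for level.
- **Wedge:** It stands on the plate, centred within about 1 mm and pushed in thin end first. The up-and-down force on the gripper was about zero at the end, so the arm was not lifting the wedge.
- **Lift:** The wedge's position gives about 3.0 mm, and the shift of the clamp bar in the side view gives 3.0–3.5 mm. The wedge did not creep over the last second and a half.
- **Checks that disagreed:**
  - The gripper hides part of the nose, so image tracking right at the nose (correlation 0.91, shift -0.56 px against -0.76 expected) is not reliable.
  - Tracking the roller end gave only about 1.2 mm, but its exact position was my guess.
  - The side camera reads about 4–5 mm off to one side compared with the top camera, so I took sideways centring relative to the plate in the same view.
- **Sliding in:** The wedge stuck and slipped on the way, with a peak push of about 17 N. The tool pitched by up to about 1.5° under that load, and I eased the push before handing in. At hand-in it was still leaning slightly (under 1°) and pushing with about 7 N.

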